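Dock a boxed watch on the bench roller track

TASK

Push the oak watch case along the roller track into the covered docking bay until it is fully home: pressed back against the sprung buffer so that the latch under it snaps up and keeps it there, square in the bay. There is a finished watch inside, so push slowly, never let the case run away or bump, and never press on it with more than 25 N (2.5 kg). Then take the hand away and leave the other things on the bench where they are.

Things in the scene. Friction and masses are not known exactly. Their poses are not given: they have to be found in the camera images.
- track: Fixed roller track with a covered docking bay, 208 mm wide, 510 mm long. Origin on the bench under its middle; x across, y along it into the bay, z up. Grey free-turning rollers, tops at z = 45 mm: easy along, dragging sideways. Aluminium sides with insides at x = +-75 mm stand to z = 60 mm. White lead-in guides to z = 100 mm narrow the way from +-75 mm at y = 30 mm to +-59 mm at y = 75 mm.
- infeed (a point): Middle of the top of the first roller, at the open end away from the bay, 245 mm from the track's origin along its -y. Axes as the track's.
- bay_mouth (a point): Middle of the bay's mouth at roller-top height, track y = 75 mm. Bay: cheeks at x = +-59 mm, roof underside 82 mm and top 90 mm above the rollers, 165 mm deep. A stop unit (latch and sprung buffer) is hidden in it, clamped at a different place each time: the free buffer face is 35 to 80 mm in from the mouth. Feel for it. The home case sticks out by 43 to 90 mm.
- case: Closed oak watch case with brass fittings on the rollers outside the bay: 110 mm wide (x), 130 mm long (y), 70 mm high, 0.4 to 0.9 kg, too wide to grip. Origin at the centre of its underside; y points roughly into the bay; push its rear face, at y = -65 mm. Starts up to 10 mm off the track's middle and 0.12 rad askew; askew it may jam in the bay. The latch catches behind a bar under its front.
- latch (a joint): Angle (rad) of the spring latch standing up between the rollers in the bay. 0: up. The case rides over it and presses it down to about 0.2 (the push grows by only 1 to 3 N); it springs back to about 0 once the front bar has passed, with the buffer pushed in by 6 to 7 mm. Let go earlier, the case is pushed out again by the buffer and is not held.
- buffer (a joint): Travel (m) of the sprung buffer plate that the front face of the case meets: 0 free, grows as it is pushed in, at most 0.016. 2 N start it, then 1.2 N per mm: about 10 N on it when the latch springs up, 21 N at its hard stop at 16 mm. A latched case keeps it pressed in by about 6 mm.
- loupe: Bystander: metal watchmaker's eye loupe standing on the bench beyond the track, 42 mm wide, 46 mm high; origin under its centre.
- dust_cover: Bystander: round glass dust cover with a knob, 72 mm wide, 62 mm high, on the bench beyond the track; origin under its centre.
- parts_tray: Bystander: clear parts tray with compartments, 85 x 120 x 30 mm, on the bench beyond the track; origin under its centre.
- screwdriver: Bystander: metal-handled screwdriver 140 mm long lying on the bench between the robot and the track; origin at its underside, about mid-length.
Not all that is in view belongs to the job. What is shaped like the case but red is not meant.

How it is judged (in metres and radians):
At the end, for the whole second after the job is handed in: The case stands flat on the rollers in the bay, at rest and square to the track (within 0.08 rad), with the buffer still pressed in by more than 3 mm and the latch up (below 0.06 rad), so that the latch holds it there (value of joint latch below 0.06 rad and value of joint buffer above 0.003 m and y of case in the frame of track above 0.035 m and angle between the y axis of case and the y axis of track, either way round below 0.08 rad and angle between case's own z axis and vertical below 0.05 rad and linear speed of case below 0.01 m/s); the robot touches nothing.
It fails at once if the robot presses on the case with more than 25 N (contact force between any of the fingers, the arm and case above 25 N).
It fails at once if the case runs faster than 0.25 m/s (linear speed of case above 0.25 m/s).
It fails at once if the case is tipped by more than 0.2 rad (angle between case's own z axis and vertical above 0.2 rad).
It fails at once if a bystander is moved by more than 20 mm (distance of any of loupe, dust_cover, parts_tray, screwdriver from where it was at the start of the episode above 0.02 m).
It also fails if it takes over 61 s, if anything falls off the work surface, if the arm or the gripper's body presses on something with over 40 N, if the wrist force passes 120 N, or if a joint passes its speed limit or range.

ROBOT

A 7-joint arm with a two-finger parallel gripper is mounted at the origin on the work surface. World frame = base frame: x ahead of the robot, y to its left, z up, the work surface at z = 0. Lengths are in mm, angles in rad, forces in N, time in s.
With the tool pointing down it reaches from about 400 to 900 mm from the base axis. Payload 5.6 kg.
Tool frame: the origin (TCP) lies midway between the tips of the shut fingers; the grasp point (between the pads) lies 19 mm behind it; z points along the fingers, y is the line along which they close (so a half turn about z gives the same grasp; the last joint's range is limited). The gripper opens to 92 mm and grips with 3 to 60 N. Pads are 20 mm wide; open, the fingers measure 128 mm over their backs; the gripper's body (75 mm by 189 mm) begins 69 mm behind the grasp point.
Start: joints at [-1.203, 0.468, -0.012, 1.603, 0.006, 1.071, -0.056], TCP at [259.613, 595.911, 214.592] pointing down, gripper open.
Joint ranges: [-2.53, 2.53], [-0.31, 2.02], [-1.57, 1.55], [0.28, 2.44], [-1.29, 4.43], [0.15, 1.84], [-2.92, 2.92]. Speed limits (rad/s): [2.57, 2.57, 3.14, 3.14, 3.14, 3.14, 3.14].

INTERFACE

Orientations are given as a rotation vector (axis times angle).
In Python, from cell import robot, grip, kin, viewer gives the robot as it stands. Calls block until the motion is done:
- robot.movep(position, orientation): joint-space move of the TCP to a pose.
- robot.servo_line(position, feed=150, rotation=None): straight line of the TCP; rotation=None keeps the orientation; feed is the mean speed in mm/s.
- robot.goto_joints(angles): joint-space move.
- grip(opening, newtons=None): opening from 0.0 (shut) to 1.0 (fully open); newtons is the grip in N (None keeps the last); returns when the fingers have stopped.
- robot.hold(seconds).
- kin.ik(position, orientation): joint angles nearest the present ones, or None.
- robot.observe(): the state.
- viewer.read_camera(name): name is "scene" or "top"; returns the picture (480x640x3 uint8, red, green, blue); there is no depth.
- viewer.camera_info(name): a dict with "camera_matrix" (3x3 intrinsics, pixels), "R" (3x3) and "t" (3): a world point X has camera coordinates R X + t. Camera axes: x right, y down, z forward; pixel columns grow to the right and rows downward; lengths in mm; the calibration is good to about 2 mm. A picture is of the moment at which its call begins. camera_info takes no time and is no camera call.
A pose or a line that the arm cannot do raises robot.IKError and nothing moves.
- robot.job_done(): hands the job in; it is judged then, once.
Trained networks look in the newest picture that a camera, given by its name, has taken for a name from the list of things; names that differ only in an ending like _2 or _b are one class to them, and where a whole thing is asked for, a point or a joint stands for the part that bears it (a point fixed in the world has none). Each returns a list of dicts, best first, with "confidence" (0 to 1); they miss things now and then, are a little off and sometimes report something else, mostly with a low value. They report only what shows in the picture. A call takes as long as a camera call. They do not tell look-alikes from the thing itself.
- viewer.silhouettes(name, camera): "mask" (480x640 bool, what is visible of it).
- viewer.pinpoint(name, camera): "at" ([x, y, z] in mm, in the coordinates of the camera as it stood for that picture, good to about 4 mm: a listed point, or the origin of a listed thing).
The state is a dict: "t": time; "joints": joint angles; "joint_velocities": joint speeds; "joint_torque": joint torques, N m; "tcp_pos": TCP position; "tcp_rot": TCP orientation; "contact_force": force on the tool from outside, world axes, zero at the start; "wrist_torque": the same for the moment, N m; "grip_width": opening from 0.0 (shut) to 1.0 (fully open); "grip_force": force on a finger pad.
Only numpy, scipy, OpenCV 4.12 (cv2) and the standard library are available. Lean on these libraries where they do the work, as an engineer would, in place of code of your own. Each camera call takes 0.05 s, during which the arm holds its last target. There are 200 camera calls.

## Working session

There is one attempt and no reset: what is moved stays moved. The work goes in short steps, each a Python script; the robot and the scene stay as the last script left them, time stands still between calls to the robot, and variables do not carry over. Pictures are saved under pics/ and viewed, at most 10 in all, crops included, and the job is handed in when it is done.

```bash
ls; mkdir -p pics; cat > h.py <<'E'
import numpy as np, cv2
from cell import robot, grip, kin, viewer
def world(p,cam):
    i=viewer.camera_info(cam); return np.array(i["R"]).T@(np.array(p)-np.array(i["t"]))
def pix(X,cam):
    i=viewer.camera_info(cam); c=np.array(i["camera_matrix"])@(np.array(i["R"])@np.array(X)+np.array(i["t"])); return c[:2]/c[2]
def back(uv,z,cam):
    i=viewer.camera_info(cam); R=np.array(i["R"]); t=np.array(i["t"])
    d=R.T@np.linalg.inv(i["camera_matrix"])@np.array([uv[0],uv[1],1.]); o=-R.T@t
    return o+d*(z-o[2])/d[2]
E
python3 - <<'E'
from h import *
np.set_printoptions(precision=1,suppress=True)
for c in("scene","top"):
    im=viewer.read_camera(c); cv2.imwrite(f"pics/{c}0.png",im[...,::-1])
    for n in("track","infeed","bay_mouth","case","loupe","dust_cover","parts_tray","screwdriver"):
        for d in viewer.pinpoint(n,c)[:3]:
            w=world(d["at"],c); print(c,n,round(d["confidence"],2),w,pix(w,c))
o=robot.observe(); print(o["t"],o["contact_force"],o["tcp_rot"])
E
```

```text
pics
scene track 0.92 [510.4   9.2   2. ] [338.8 231.7]
scene infeed 0.62 [ 525.3 -232.    42.4] [238.1 273.3]
scene bay_mouth 0.71 [507.   85.   42.6] [366.2 201.3]
scene case 0.82 [ 676.5 -360.3    0.3] [219.1 391.8]
scene case 0.71 [507.8 -64.1  46.7] [309.6 227.9]
scene loupe 0.74 [ 689.3 -180.1   -2.1] [322.5 334.7]
scene dust_cover 0.83 [669.  -45.1  -0.2] [373.9 288.6]
scene dust_cover 0.75 [508.4   8.6   1.7] [338.  231.4]
scene parts_tray 0.93 [694.  147.3  -2.1] [452.9 252. ]
scene screwdriver 0.2 [511.2  10.2  -0.4] [339.4 232.6]
top track 0.86 [509.3   5.5  -4.6] [280.1 276.4]
top infeed 0.88 [ 523.4 -234.7   41.6] [415.4 266.8]
top infeed 0.31 [ 685.6 -175.1    5.5] [379.1 182.2]
top case 0.91 [504.3 -69.6  45.7] [320.3 276.5]
top case 0.61 [ 669.1 -358.6    2. ] [478.9 191.8]
top loupe 0.7 [ 684.2 -176.6    4.2] [379.8 183.1]
top dust_cover 0.76 [668.2 -42.5  -0.6] [307.7 191.8]
top parts_tray 0.77 [685.3 148.4  -0.5] [206.9 182.5]
top screwdriver 0.55 [365.9  -3.4  -0.4] [282.8 356.3]
0.9 [ 0.9 -0.1  0. ] [ 0.6  3.1 -0. ]
```

View pics/top0.png

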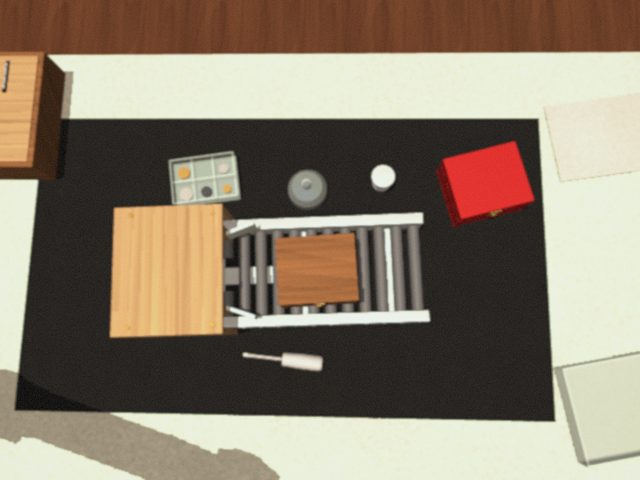

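View pics/scene0.png

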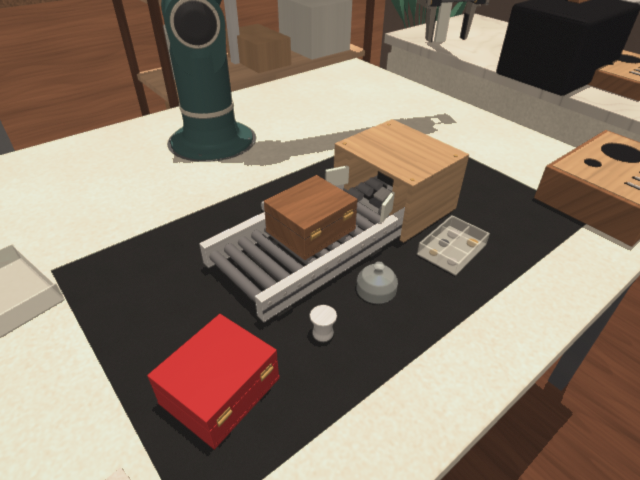

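The candidates for the case are the brown wooden box on the rollers (top 317,269; scene 310,215) and the red box on the bench (top 487,182; scene 215,380). The brown one fits: it is oak, on the rollers and outside the bay. I'll confirm it in an enlarged crop.

```bash
python3 - <<'E'
from h import *
im=cv2.imread("pics/top0.png")[200:335,215:437]
cv2.imwrite("pics/crop.png",cv2.resize(im,None,fx=3.6,fy=3.6,interpolation=cv2.INTER_CUBIC))
np.set_printoptions(precision=1,suppress=True)
i=viewer.camera_info("top");print(-np.array(i["R"]).T@i["t"])
E
```

```text
[ 397.3  -97.  1019.8]
```

View pics/crop.png

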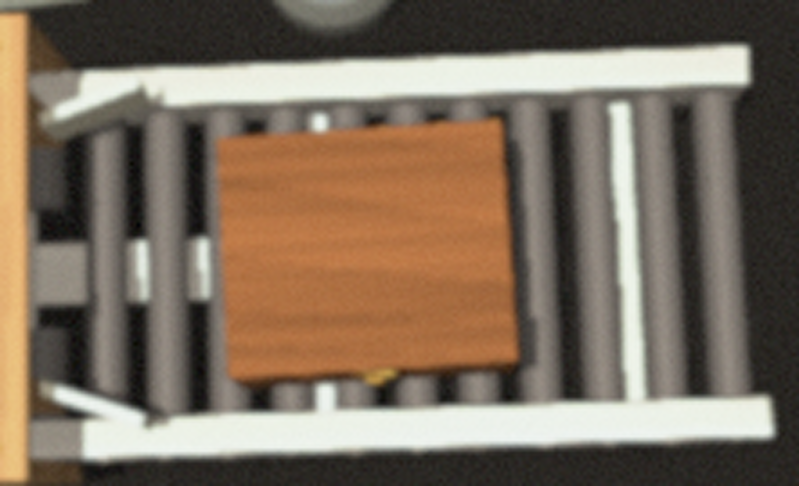

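The crop confirms an oak-brown case with a brass clasp on the rollers. Its top corners in crop pixels are (217,138), (502,120), (517,362) and (232,378). The rails' inner edges run (160,103)-(748,83) and (165,420)-(770,397).

```bash
cat >> h.py <<'E'
def cropw(u,v,z,cam="top"): return back((215+(u+.5)/3.6-.5,200+(v+.5)/3.6-.5),z,cam)
E
python3 - <<'E'
from h import *
np.set_printoptions(precision=1,suppress=True)
for n,L in {"far_out":((80,70),(748,45)),"far_in":((160,103),(748,83)),"near_in":((165,420),(770,397)),"near_out":((82,460),(773,438))}.items():
    a,b=[cropw(*p,60) for p in L]; d=a-b; print(n,a,b,"yaw",np.arctan2(-d[0],d[1]).round(3), "x at y=0",a[0]+d[0]/d[1]*-a[1])
C=np.array([cropw(*p,115) for p in((217,138),(502,120),(517,362),(232,378))]); print(C,C.mean(0))
for a,b in((0,1),(3,2)): d=C[a]-C[b]; print(np.linalg.norm(d),np.arctan2(-d[0],d[1]))
for a,b in((0,3),(1,2)): d=C[a]-C[b]; print(np.linalg.norm(d),np.arctan2(d[1],d[0]))
E
```

```text
far_out [602.2  77.6  60. ] [ 616.8 -245.6   60. ] yaw 0.045 x at y=0 605.6752877147547
far_in [586.1  38.   60. ] [ 598.1 -245.3   60. ] yaw 0.042 x at y=0 587.7116264925507
near_in [433.8  30.7  60. ] [ 448.3 -252.9   60. ] yaw 0.051 x at y=0 435.3502204715922
near_out [414.6  69.4  60. ] [ 429.3 -253.9   60. ] yaw 0.046 x at y=0 417.7326426743642
[[ 559.3    3.7  115. ]
 [ 568.6 -125.7  115. ]
 [ 459.4 -132.7  115. ]
 [ 450.7   -6.   115. ]] [509.5 -65.2 115. ]
129.7259469130261 0.07231125531488897
127.01464960216826 0.06859610913774607
109.03235670340729 0.08860463154511346
109.49375987315133 0.06376502727094475
```

```bash
cat >> h.py <<'E'
from scipy.spatial.transform import Rotation as Ro
YAW=0.046; O=np.array([511.3,5.0,0]); XA=np.array([np.cos(YAW),np.sin(YAW),0]); YA=np.array([-np.sin(YAW),np.cos(YAW),0])
def T(x,y,z): return O+x*XA+y*YA+np.array([0,0,z])
def rot(s): # tool z down, tool y along s*track x
    z=np.array([0,0,-1.]); y=s*XA; return Ro.from_matrix(np.c_[np.cross(y,z),y,z]).as_rotvec()
def loc(p): d=np.array(p)-O; return np.array([d@XA,d@YA,d[2]])
E
python3 - <<'E'
from h import *
np.set_printoptions(precision=2,suppress=True)
for s in(1,-1):
    for p in (T(0,-175,260),T(0,-175,62),T(0,40,62)): print(s,p,(lambda q:None if q is None else np.array(q))(kin.ik(p,rot(s))))
print(Ro.from_rotvec(robot.observe()["tcp_rot"]).as_matrix())
E
```

```text
1 [ 519.35 -169.81  260.  ] [-0.46  0.31  0.88  1.85 -0.27  1.1   0.57]
1 [ 519.35 -169.81   62.  ] [-0.27  0.59  0.67  2.   -0.54  0.74  0.78]
1 [509.46  44.96  62.  ] [-0.5   0.48  0.43  2.07 -0.33  0.65  0.19]
-1 [ 519.35 -169.81  260.  ] [-0.73  0.54  1.37  1.86 -0.57  1.22 -2.27]
-1 [ 519.35 -169.81   62.  ] [-0.63  1.02  1.34  2.02 -1.13  1.15 -1.87]
-1 [509.46  44.96  62.  ] [-0.01  0.47 -0.17  2.04  0.13  0.64  2.92]
[[-0.92  0.4   0.  ]
 [ 0.4   0.92 -0.  ]
 [-0.   -0.   -1.  ]]
```

```bash
python3 - <<'E'
from h import *
np.set_printoptions(precision=2,suppress=True)
o=robot.observe(); robot.servo_line(np.array(o["tcp_pos"])+[0,0,70],feed=200)
robot.movep(T(0,-178,260),rot(1)); grip(0.7)
robot.servo_line(T(0,-178,63),feed=120,rotation=rot(1)); robot.hold(.3)
o=robot.observe(); print(o["t"],loc(o["tcp_pos"]),np.array(o["contact_force"]),np.array(o["joints"]),o["grip_width"])
cv2.imwrite("pics/s1.png",viewer.read_camera("scene")[...,::-1])
E
```

```text
6.925 [   0.11 -177.97   63.18] [ 1.04 -0.09 -0.34] [-0.3   0.6   0.72  2.   -0.58  0.76  0.82] 0.7034662997639536
```

View pics/s1.png

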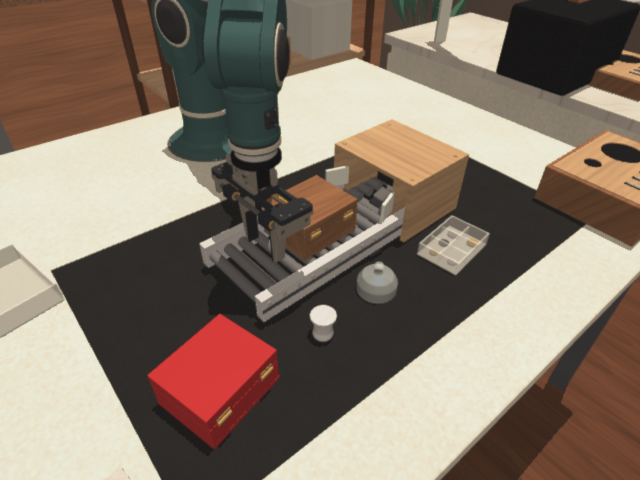

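The hand is behind the case at about (265,215), inside the rails, and nothing is touching. I'll push towards the mouth.

```bash
cat >> h.py <<'E'
F0=np.array([1.04,-.09,-.34])
def push(y0,y1,step,feed,lim,x=0,verbose=True):
    y=y0; s=1 if y1>y0 else -1
    while abs(y1-y)>1e-6:
        y=y+s*min(step,abs(y1-y)); robot.servo_line(T(x,y,63),feed=feed,rotation=rot(1))
        o=robot.observe(); f=np.array(o["contact_force"])-F0; l=loc(o["tcp_pos"])
        if verbose: print("%.2f y %.1f (%.2f) F along %.2f side %.2f up %.2f Mz %.2f"%(o["t"],y,l[1],f@YA,f@XA,f[2],o["wrist_torque"][2]))
        if abs(f@YA)>lim: print("limit"); break
    return y
E
python3 - <<'E'
from h import *
push(-178,-150,28,40,12); push(-150,-140,5,15,12); push(-140,-72,8,20,12)
cv2.imwrite("pics/t2.png",cv2.resize(viewer.read_camera("top")[200:335,215:437,::-1],None,fx=3.6,fy=3.6,interpolation=cv2.INTER_CUBIC))
E
```

```text
7.83 y -150.0 (-150.18) F along 0.26 side -1.12 up 0.61 Mz -0.04
8.31 y -145.0 (-144.88) F along 0.54 side -1.74 up 0.57 Mz 0.01
8.79 y -140.0 (-139.73) F along -0.22 side -1.21 up 0.20 Mz -0.06
9.34 y -132.0 (-131.74) F along 0.17 side -2.11 up 0.52 Mz 0.02
9.89 y -124.0 (-123.75) F along 0.69 side -1.80 up 0.25 Mz 0.03
10.44 y -116.0 (-115.75) F along 0.20 side -1.42 up 0.07 Mz 0.01
10.99 y -108.0 (-107.77) F along 0.70 side -0.51 up 1.04 Mz -0.05
11.54 y -100.0 (-99.74) F along 0.10 side -1.63 up 0.08 Mz -0.00
12.09 y -92.0 (-91.72) F along 0.27 side -0.55 up 0.71 Mz -0.01
12.64 y -84.0 (-83.77) F along 1.45 side -1.31 up 0.38 Mz -0.01
13.19 y -76.0 (-75.75) F along -0.92 side -0.41 up -0.08 Mz -0.03
13.54 y -72.0 (-71.74) F along 0.08 side -0.33 up 0.40 Mz 0.02
```

View pics/t2.png

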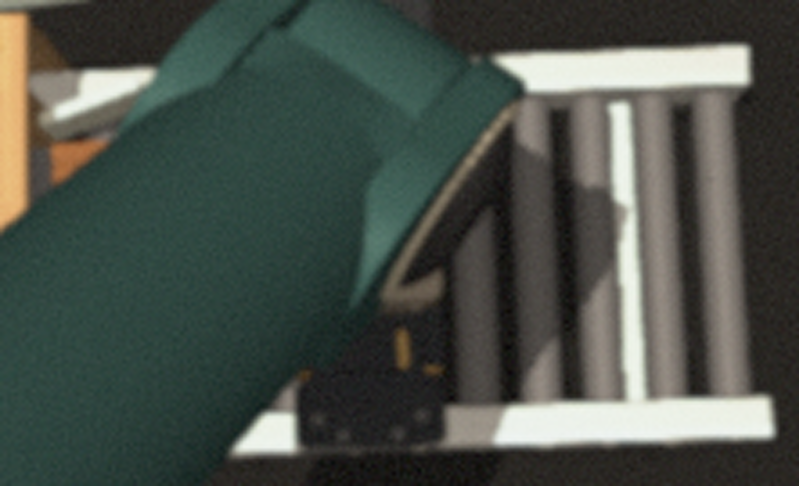

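The picture shows the case's front far corner at (50-105,143), just at the mouth; the arm hides the rest. I'll continue slowly.

```bash
python3 - <<'E'
from h import *
print(loc(cropw(60,143,115)))
y=push(-72,-36,4,14,7)
if y>-37: push(y,16,2,8,6.5)
E
```

```text
[ 48.23856901  68.32385801 115.        ]
14.03 y -68.0 (-68.08) F along -1.08 side 0.00 up 0.78 Mz 0.04
14.46 y -64.0 (-64.35) F along -4.79 side -2.27 up 1.25 Mz 0.21
14.89 y -60.0 (-59.00) F along -1.26 side -2.01 up 0.93 Mz 0.04
15.32 y -56.0 (-55.36) F along 0.90 side -0.59 up -0.36 Mz -0.01
15.76 y -52.0 (-51.67) F along 1.02 side -1.08 up -0.13 Mz -0.00
16.19 y -48.0 (-47.58) F along 0.54 side -1.05 up 0.04 Mz -0.01
16.62 y -44.0 (-43.64) F along 0.11 side -0.12 up -0.56 Mz 0.01
17.06 y -40.0 (-39.67) F along -1.15 side -0.73 up 0.34 Mz 0.06
17.49 y -36.0 (-35.70) F along 0.01 side -1.27 up -0.17 Mz 0.03
17.89 y -34.0 (-33.90) F along -0.10 side -1.19 up 0.39 Mz -0.02
18.29 y -32.0 (-31.83) F along 0.11 side -0.84 up -0.04 Mz 0.03
18.69 y -30.0 (-29.80) F along 0.33 side -0.93 up 1.17 Mz 0.05
19.09 y -28.0 (-27.84) F along -0.21 side -1.29 up 1.35 Mz -0.01
19.49 y -26.0 (-25.82) F along 0.24 side -1.77 up 1.74 Mz 0.02
19.89 y -24.0 (-23.79) F along -0.10 side -0.96 up 0.84 Mz 0.01
20.29 y -22.0 (-21.81) F along -0.58 side -1.66 up 0.90 Mz -0.01
20.69 y -20.0 (-19.77) F along 0.
[... 326 characters left out ...]
-1.22 up -0.04 Mz 0.02
23.09 y -8.0 (-7.80) F along -0.99 side -0.67 up 0.74 Mz 0.04
23.49 y -6.0 (-5.80) F along -0.71 side -1.47 up -0.10 Mz 0.00
23.89 y -4.0 (-3.74) F along -1.31 side -1.97 up 1.13 Mz 0.02
24.29 y -2.0 (-1.72) F along -0.77 side -1.01 up 0.63 Mz -0.01
24.69 y 0.0 (0.21) F along 0.30 side -1.26 up 0.69 Mz -0.02
25.09 y 2.0 (2.16) F along -0.53 side -1.47 up 0.51 Mz 0.04
25.49 y 4.0 (3.64) F along -2.45 side -1.43 up 1.09 Mz 0.10
25.89 y 6.0 (5.47) F along -5.12 side -2.33 up 0.68 Mz 0.19
26.29 y 8.0 (6.99) F along -5.95 side -1.91 up 2.28 Mz 0.24
26.69 y 10.0 (8.37) F along -6.44 side -2.77 up 1.34 Mz 0.36
27.09 y 12.0 (9.63) F along -9.31 side -2.71 up 0.86 Mz 0.27
limit
```

```bash
python3 - <<'E'
from h import *
push(12,16,1,5,13.5)
robot.hold(.3); o=robot.observe(); print(o["t"],loc(o["tcp_pos"]),(np.array(o["contact_force"])-F0)@YA)
E
```

```text
27.44 y 13.0 (10.19) F along -10.80 side -2.35 up 2.15 Mz 0.34
27.79 y 14.0 (10.83) F along -11.17 side -3.16 up 1.36 Mz 0.38
28.14 y 15.0 (11.58) F along -12.06 side -2.77 up 0.77 Mz 0.43
28.49 y 16.0 (12.31) F along -12.32 side -1.94 up 1.62 Mz 0.41
28.7917 [-0.34576272 12.2915603  63.08643838] -12.092066423794364
```

```bash
python3 - <<'E'
from h import *
push(16,4,1.5,6,25)
E
```

```text
29.19 y 14.5 (11.25) F along -10.73 side -3.26 up 1.87 Mz 0.40
29.59 y 13.0 (10.38) F along -10.66 side -3.29 up 0.78 Mz 0.35
29.99 y 11.5 (10.25) F along -6.95 side -1.47 up 1.70 Mz 0.19
30.39 y 10.0 (10.11) F along -3.72 side -3.77 up 1.18 Mz 0.11
30.79 y 8.5 (9.16) F along 0.56 side -1.42 up 0.98 Mz 0.00
31.19 y 7.0 (6.97) F along 0.27 side -1.33 up 0.25 Mz -0.01
31.59 y 5.5 (5.45) F along 0.48 side -0.71 up 0.52 Mz -0.05
31.99 y 4.0 (3.95) F along -0.35 side -1.80 up 0.04 Mz 0.05
```

The case was held at y≈10 while the force dropped to zero, so the latch has caught. I'll retreat and look.

```bash
python3 - <<'E'
from h import *
robot.servo_line(T(0,-80,63),feed=60,rotation=rot(1)); robot.servo_line(T(0,-80,260),feed=120,rotation=rot(1))
robot.movep(T(0,-330,300),rot(1))
a=viewer.read_camera("top"); cv2.imwrite("pics/t3.png",cv2.resize(a[150:350,100:450,::-1],None,fx=2.2,fy=2.2,interpolation=cv2.INTER_CUBIC))
for n in("case","loupe","dust_cover","parts_tray","screwdriver"):
    for d in viewer.pinpoint(n,"top")[:2]: print(n,d["confidence"],world(d["at"],"top").round(1),loc(world(d["at"],"top")).round(1))
print(robot.observe()["t"])
E
```

```text
case 0.7 [498.4  86.7  43. ] [-9.1 82.2 43. ]
case 0.56 [ 674.9 -357.4    1.1] [ 146.8 -369.5    1.1]
loupe 0.61 [ 686.  -175.1    4.9] [ 166.2 -187.9    4.9]
dust_cover 0.87 [664.6 -41.6  -0.8] [151.  -53.6  -0.8]
parts_tray 0.88 [685.2 149.3  -2.1] [180.4 136.2  -2.1]
screwdriver 0.67 [ 3.637e+02  2.000e+00 -1.000e-01] [-1.476e+02  3.700e+00 -1.000e-01]
36.625
```

View pics/t3.png

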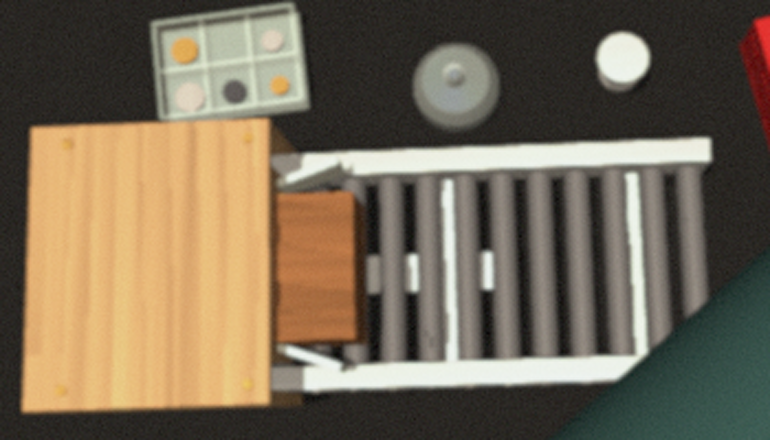

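The case sits in the bay with its rear edge at (354,193)-(357,340), square to the rollers. The bystanders are in place. One numeric check of the rear edge comes before handing in.

```bash
python3 - <<'E'
from h import *
L=[loc(back((100+(u+.5)/2.2-.5,150+(v+.5)/2.2-.5),115,"top")) for u,v in((354,193),(357,340))]
L0=[loc(cropw(u,v,115)) for u,v in((502,120),(517,362))]
print(L,"start",L0, "expected rear from touch ~0.1+finger half width ~10 = contact TCP 9.5..10.1")
ok=np.mean([l[1] for l in L]); print(ok)
E
```

```text
[array([ 49.59892625,  19.93361965, 115.        ]), array([-59.58415007,  19.32669644, 115.        ])] start [array([  51.26524542, -133.211968  ,  115.        ]), array([ -58.211237  , -135.15702532,  115.        ])] expected rear from touch ~0.1+finger half width ~10 = contact TCP 9.5..10.1
19.630158047900956
```

```bash
python3 -c "
from h import *
print(robot.job_done())"
```

```text
the job is handed in; nothing more can be done
None
```

The oak watch case is latched home and square in the bay (rear face about 6 mm deeper than where it first met the buffer), pushed with about 12 N at most as read at the wrist; the hand is clear, the other things are where they were, and the job is handed in at about 37 s, with no verdict shown.

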